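Restock the empty supply chute with the slim carton

TASK

Restock the empty sloped supply chute: pick up the long slim carton from the front of the bench (not the ones stored along the back), lower it lengthwise onto the upper half of the chute and let go there, so that it slides down by itself and comes to rest against the stop at the low end. Set it down rather than drop it, do not push or carry it down the lower half, and leave the short carton on the bench where it is.

Things in the scene. Friction and masses are not known exactly. Their poses are not given: they have to be found in the camera images.
- slim_carton_centre (a point): Centre (half-way up, 26 mm above its underside) of the long slim white carton to be loaded, 52 x 150 x 52 mm, about 0.08 kg, loose on the front half of the bench (similar ones far at the back are fixed decor). Its own y axis runs along the 150 mm length, z is up; grasp it across the 52 mm width. Either end may go first.
- empty_chute_lane (a point): Empty fixed slick tray, sloped 20 deg, low end towards the robot. Point: on its floor, mid-width, at the inner face of the low-end stop, 34 mm above the bench. x runs up the slope, y across, z square off the floor. Lane 320 mm long (middle x = 160 mm, upper end open), 76 mm wide between guides 12 mm high; stop 24 mm high, measured off the floor. A carton let go slides down by itself.
- full_chute_lane (a point): The same point and axes of an identical chute beside it that already holds a 60 x 110 x 70 mm carton at its stop. Which of the two stands at the left varies.
- short_carton_centre (a point): Centre (half-way up) of a shorter, wider brown carton, 65 x 90 x 55 mm, loose on the bench: not the one to load, leave it. Its y axis runs along the 90 mm length.
Mind the look-alikes: they are no part of the job. Leave any purple look-alike of the part that bears slim_carton_centre alone.

How it is judged:
By the outcome, as a careful person would: the job done as asked, in the order asked, and still so for the second after the job is handed in, with the robot touching nothing.
It also fails if it takes over 32 s, if anything falls off the work surface, if the arm or the gripper's body presses on something with over 40 N, if the wrist force passes 120 N, or if a joint passes its speed limit or range.

ROBOT

A 6-joint arm with a two-finger parallel gripper is mounted at the origin on a cart in front of the work surface, level with it; the furniture and walls round the work are solid. World frame = base frame: x ahead of the robot, y to its left, z up, the work surface at z = 0. Lengths are in mm, angles in rad, forces in N, time in s.
With the tool pointing down it reaches from about 275 to 825 mm from the base axis. Payload 5.2 kg.
Tool frame: the origin (TCP) lies midway between the tips of the shut fingers; the grasp point (between the pads) lies 19 mm behind it; y points along the fingers, x is the direction in which the jaws open and shut, and the axes are right-handed (so a half turn about y gives the same grasp; the last joint's range is limited). The gripper opens to 93 mm and grips with 3 to 60 N. Pads are 15 mm wide; open, the fingers measure 128 mm over their backs; the gripper's body (75 mm by 188 mm) begins 65 mm behind the grasp point.
Start: joints at [-1.505, 0.259, 1.535, -0, 1.348, -0.203], TCP at [146.087, -530.249, 218.653] pointing down, gripper open.
Joint ranges: [-3.14, 3.14], [-0.91, 2.08], [0.19, 2.58], [-1.22, 4.36], [0.22, 2.71], [-3.12, 3.12]. Speed limits (rad/s): [2.57, 2.57, 3.14, 3.14, 3.14, 3.14].

INTERFACE

Orientations are given as a 3x3 rotation matrix whose columns are the frame's x, y, z axes.
In Python, from bench import robot gives the robot as it stands. The module is installed in compiled form; this text tells all that it offers.
- The arm moves only by the tool jog_arm, never from a script. Its argument "steps" is one flat list of numbers, 6 for each row, row after row: the shift along the tool's x, y, z as a fraction of full scale, then the turn, a rotation vector about the tool's x, y, z as a fraction of full scale. A call has 1 to 12 rows; each row is the pose to reach, as a shift and turn from the pose commanded when the call began, along the tool's axes at that moment, turning the shorter way round; what a row does not reach only later rows make up. Full scale, the value 1, is 0.15 m for a shift and 2 pi rad for a turn. A row lasts 1/8 s, in which the tool goes at most 62.5 mm and 10.7 degrees, less where a joint would pass 70% of its speed; a pose out of reach is approached as far as the arm can. A call with a number of a shift or a turn outside -1 to 1 is refused whole. A call with a gripper value outside its range is refused whole. "fingers" is the opening, from 0 (shut) to 1 (fully open), set as the call begins (left out, the last holds). The fingers move at their own pace and stop on an object; "force" is the grip in N (left out, the last holds). Time passes only in rows, so rows that repeat a pose let the fingers close. It gives the time, the measured TCP pose, the force and the opening at its end, in the units of the state.
- robot.get_state(): the state, without advancing time (a new reading comes with each control period).
- robot.capture(name): name is "scene" or "top" or "wrist"; returns a dict with "img" (384x512x3 uint8, red, green, blue), "vfov" (degrees; the focal length in pixels is half the picture's height over the tangent of half this angle, whatever the lens; pixels are square), "cx", "cy" (the principal point, pixels), "eye" and "orientation" of the camera in the world. Camera axes: x right, y down, z forward; pixel columns grow to the right and rows downward; lengths in mm; the calibration is good to about 2 mm. A picture is of the moment at which its call begins. There is no depth.
- robot.job_done(): hands the job in, once; it reports no verdict.
The state is a dict: "time_s": time; "qpos": joint angles; "dq": joint speeds; "joint_efforts": joint torques, N m; "position": TCP position; "ee_rot": TCP orientation; "ft_force": force on the tool from outside, world axes, zero at the start; "torque": the same for the moment, N m; "opening": opening from 0.0 (shut) to 1.0 (fully open).
Only numpy, scipy, OpenCV 4.12 (cv2) and the standard library are available. Lean on these libraries where they do the work, as an engineer would, in place of code of your own. Each camera call takes 0.05 s, during which the arm holds its last target.

## Working session

There is one attempt and no reset: what is moved stays moved. The work goes in short steps, Python scripts to look and compute and a tool call to move; the robot and the scene stay as the last step left them, time stands still between calls to the robot, and variables do not carry over. Pictures are saved under pics/ and viewed, and the job is handed in when it is done.

Besides the shell and the picture viewer there is one more tool, called after "Call:" as name(argument=value, ...) on one line, values as JSON. jog_arm: Moves the arm, as the interface text tells. Its arguments: {"type":"object","properties":{"steps":{"type":"array"},"fingers":{"type":"number"},"force":{"type":"number"}},"required":["steps"]}

```bash
mkdir -p pics; cat > h.py <<'E'
import numpy as np,cv2,pickle
from bench import robot
def cap(n,tag):
    c=robot.capture(n); cv2.imwrite(f'pics/{tag}.png',c['img'][:,:,::-1]); pickle.dump(c,open(f'pics/{tag}.pkl','wb')); return c
def f(c): return c['img'].shape[0]/2/np.tan(np.radians(c['vfov']/2))
def ray(c,u,v):
    d=np.array([(u-c['cx'])/f(c),(v-c['cy'])/f(c),1.]); d=np.array(c['orientation']).reshape(3,3)@d
    return np.array(c['eye']),d/np.linalg.norm(d)
def onz(c,u,v,z):
    e,d=ray(c,u,v); return e+d*(z-e[2])/d[2]
def proj(c,p):
    q=np.array(c['orientation']).reshape(3,3).T@(np.array(p)-np.array(c['eye'])); return q[0]/q[2]*f(c)+c['cx'],q[1]/q[2]*f(c)+c['cy']
def tri(c1,p1,c2,p2):
    e1,d1=ray(c1,*p1);e2,d2=ray(c2,*p2)
    s=np.linalg.lstsq(np.array([d1,-d2]).T,e2-e1,rcond=None)[0]
    a=e1+s[0]*d1;b=e2+s[1]*d2
    return (a+b)/2,np.linalg.norm(a-b)
E
python3 - <<'E'
from h import *
np.set_printoptions(precision=3,suppress=True)
for n in('scene','top'):
    c=cap(n,n+'1'); print(n,c['eye'],c['orientation'],c['vfov'],c['cx'],c['cy'])
print(robot.get_state())
E
```

```text
scene [-423.944 -952.763  698.013] [[ 0.692 -0.351  0.63 ]
 [-0.722 -0.333  0.607]
 [-0.004 -0.875 -0.484]] 53.31505581947083 253.6430316781282 191.13491176535226
top [ 244.459 -150.012 1512.191] [[-0.02  -0.99   0.142]
 [-1.     0.022  0.01 ]
 [-0.013 -0.142 -0.99 ]] 48.36830322287435 250.16150485658636 194.63032905776507
{'time_s': 0.1, 'qpos': array([-1.505,  0.259,  1.536, -0.   ,  1.348, -0.203]), 'dq': array([-0.   , -0.001, -0.003, -0.   , -0.001,  0.   ]), 'joint_efforts': array([  0.001, -43.821, -28.464,   0.072,   0.036,  -0.   ]), 'position': array([ 146.049, -529.751,  217.924]), 'ee_rot': array([[ 0.266, -0.   ,  0.964],
       [-0.964,  0.002,  0.266],
       [-0.002, -1.   ,  0.   ]]), 'ft_force': array([ 0.059, -0.65 , -0.882]), 'torque': array([ 0.   , -0.031, -0.079]), 'opening': 1.001314259914608}
```

View pics/scene1.png

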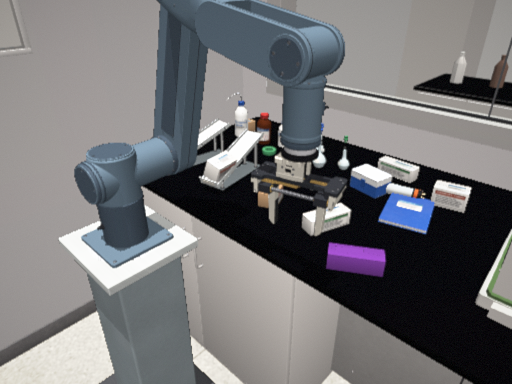

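View pics/top1.png

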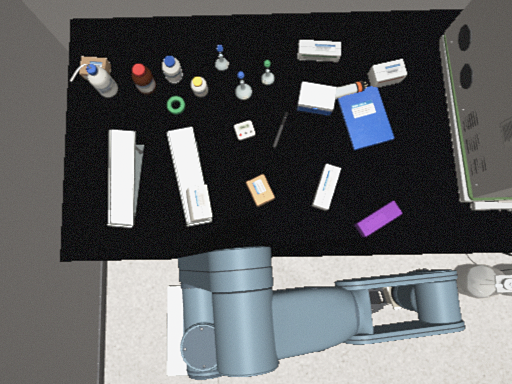

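```bash
python3 - <<'E'
from h import *
im=cv2.imread('pics/top1.png')
a=cv2.resize(im[150:250,230:420],None,fx=4,fy=4,interpolation=cv2.INTER_CUBIC); cv2.imwrite('pics/cropA.png',a)
b=cv2.resize(im[115:240,90:230],None,fx=4.5,fy=4.5,interpolation=cv2.INTER_CUBIC); cv2.imwrite('pics/cropB.png',b)
s=cv2.imread('pics/scene1.png')
b=cv2.resize(s[100:280,170:400],None,fx=3.3,fy=3.3,interpolation=cv2.INTER_CUBIC); cv2.imwrite('pics/cropC.png',b)
c=pickle.load(open('pics/top1.pkl','rb'))
g=cv2.cvtColor(im,cv2.COLOR_BGR2GRAY)
m=np.zeros_like(g); m[155:220,305:350]=(g[155:220,305:350]>90)*255
cn=max(cv2.findContours(m,0,2)[0],key=cv2.contourArea); r=cv2.minAreaRect(cn); print(r)
B=cv2.boxPoints(r); P=np.array([onz(c,*p,52) for p in B]); print(P.round(1)); print(P.mean(0),[np.linalg.norm(P[i]-P[(i+1)%4]) for i in range(4)])
for (x0,x1) in((95,140),(160,215)):
    m=np.zeros_like(g); m[120:235,x0:x1]=(g[120:235,x0:x1]>150)*255
    cn=max(cv2.findContours(m,0,2)[0],key=cv2.contourArea); r=cv2.minAreaRect(cn); print(r,cv2.boxPoints(r))
E
```

```text
((326.43255615234375, 186.43600463867188), (16.887374877929688, 45.1716423034668), 16.927513122558594)
[[ 411.  -346.4   52. ]
 [ 561.3 -398.2   52. ]
 [ 542.6 -453.4   52. ]
 [ 392.9 -400.9   52. ]]
[ 476.92418937 -399.69972908   52.        ] [np.float64(158.9630221392856), np.float64(58.27005105923531), np.float64(158.6336561629725), np.float64(57.459751159440735)]
((120.69343566894531, 178.40838623046875), (25.441051483154297, 96.85041809082031), 1.2188751697540283) [[106.945694 226.55205 ]
 [109.005875 129.72356 ]
 [134.44118  130.26472 ]
 [132.381    227.09322 ]]
((189.95578002929688, 175.89947509765625), (97.37952423095703, 27.414466857910156), 77.56044006347656) [[166.08209 131.30544]
 [192.85297 125.4001 ]
 [213.82947 220.49352]
 [187.0586  226.39885]]
```

View pics/cropA.png

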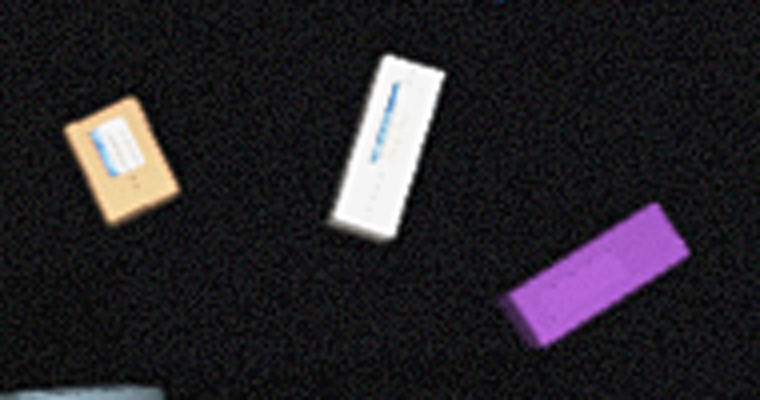

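View pics/cropB.png

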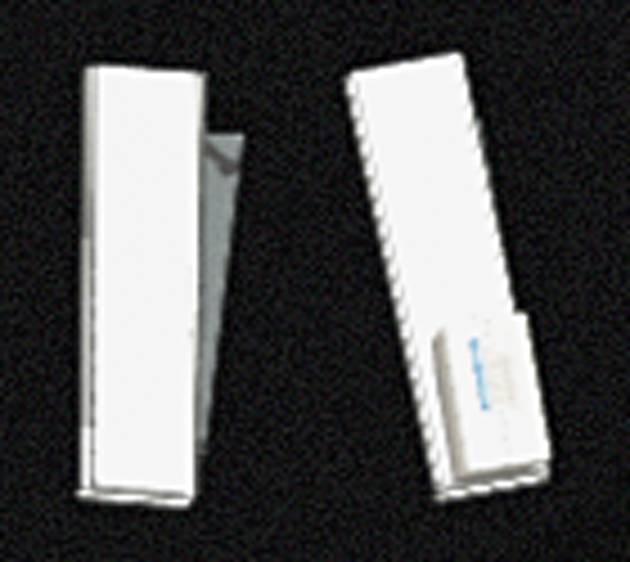

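View pics/cropC.png

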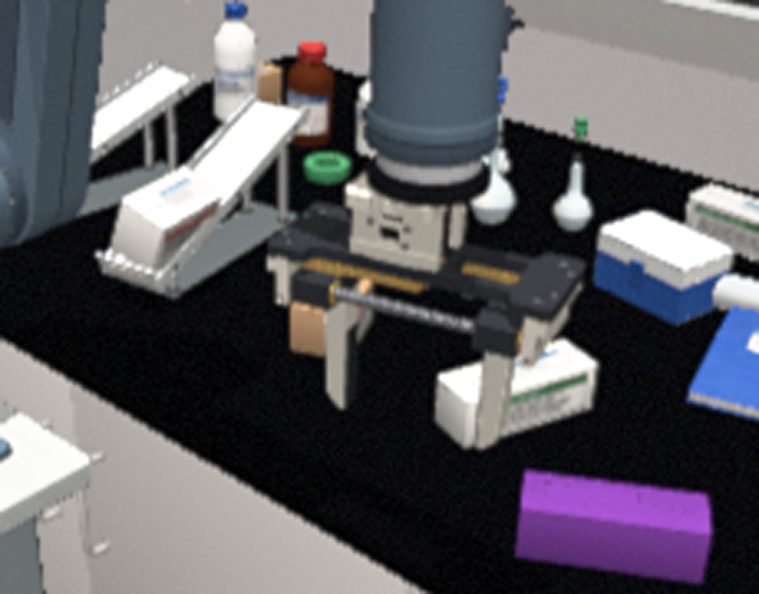

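```bash
python3 - <<'E'
from h import *
np.set_printoptions(precision=1,suppress=True)
c=pickle.load(open('pics/top1.pkl','rb')); 
A=lambda x,y:(230+(x+.5)/4-.5,150+(y+.5)/4-.5); Bf=lambda x,y:(90+(x+.5)/4.5-.5,115+(y+.5)/4.5-.5)
Q=[(387,53),(445,72),(395,240),(331,213)]
for q in Q: print(q,onz(c,*A(*q),52))
print('empty')
for q,z in [((95,488),34),((195,492),34),((80,496),58),((190,506),58),((95,66),143),((205,73),155),((85,66),155),((193,492),46)]: print(q,onz(c,*Bf(*q),z))
w=cap('wrist','wrist1');print(w['eye'],w['orientation'],w['vfov'],w['cx'],w['cy'])
E
```

```text
(387, 53) [ 559.4 -403.1   52. ]
(445, 72) [ 541.4 -452.6   52. ]
(395, 240) [ 395.8 -402.5   52. ]
(331, 213) [ 420.3 -348.8   52. ]
empty
(95, 488) [367.  350.8  34. ]
(195, 492) [362.3 273.3  34. ]
(80, 496) [359.2 354.   58. ]
(190, 506) [349.9 270.   58. ]
(95, 66) [670.  322.1 143. ]
(205, 73) [659.  237.1 155. ]
(85, 66) [666.4 325.3 155. ]
(193, 492) [361.4 271.4  46. ]
[ 212.2 -509.9  386.4] [[ 0.3 -0.9 -0.2]
 [-1.  -0.3 -0.1]
 [-0.   0.2 -1. ]] 68.44477918927842 253.77227778673443 193.93483471282767
```

View pics/wrist1.png

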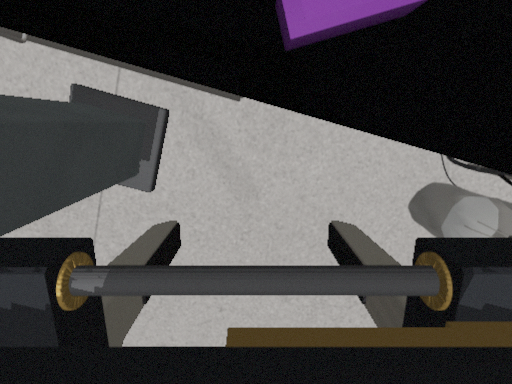

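Call:
jog_arm(steps=[-0.12,0,0.4,0,0.029,0,-0.24,0,0.8,0,0.058,0,-0.24,0,1,0,0.086,0,-0.24,0,1,0,0.096,0], fingers=1)

```text
time_s: 0.65
position: [283.6, -454.1, 218.5]
ee_rot: [[-0.328, 0.001, 0.945], [-0.945, 0.001, -0.328], [-0.001, -1.0, 0.0]]
ft_force: [-0.3, 0.5, 0.5]
opening: 0.999
```

Call:
jog_arm(steps=[-0.3,0,0.2,0,0,0,-0.6,0,0.4,0,0,0,-0.77,0,0.46,0,0,0,-0.77,0,0.46,0,0,0])

```text
time_s: 1.15
position: [385.2, -367.6, 218.4]
ee_rot: [[-0.325, -0.0, 0.946], [-0.946, 0.001, -0.325], [-0.001, -1.0, -0.001]]
ft_force: [-0.2, -0.6, -0.3]
opening: 1.002
```

```bash
python3 - <<'E'
from h import *
w=cap('wrist','wrist2');print(w['eye'],w['orientation']); s=robot.get_state(); print(s['time_s'],s['position'],s['ee_rot'])
E
```

```text
[ 450.06978168 -387.96798448  386.8291307 ] [[-3.24402676e-01 -9.16574167e-01 -2.33783446e-01]
 [-9.45918962e-01  3.14215970e-01  8.06575530e-02]
 [-4.70136996e-04  2.47305721e-01 -9.68937387e-01]]
1.2 [ 384.40723094 -368.77892131  218.4917545 ] [[-3.26270276e-01 -5.59359854e-04  9.45276359e-01]
 [-9.45276505e-01 -8.36192523e-06 -3.26270331e-01]
 [ 1.90406855e-04 -9.99999844e-01 -5.26021480e-04]]
```

View pics/wrist2.png

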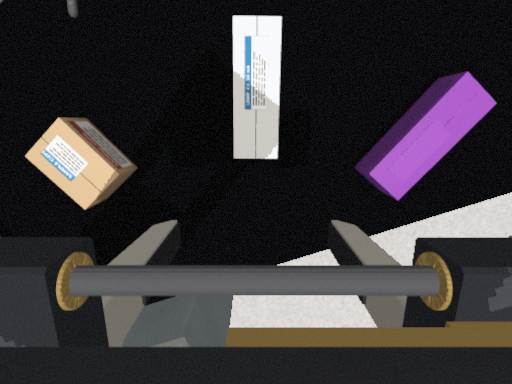

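```bash
python3 - <<'E'
from h import *
np.set_printoptions(precision=1,suppress=True)
c=pickle.load(open('pics/wrist2.pkl','rb')); g=cv2.cvtColor(c['img'],cv2.COLOR_RGB2GRAY)
m=np.zeros_like(g); m[5:170,220:295]=(g[5:170,220:295]>110)*255
m=cv2.morphologyEx(m,cv2.MORPH_CLOSE,np.ones((7,7)))
cn=max(cv2.findContours(m,0,2)[0],key=cv2.contourArea); r=cv2.approxPolyDP(cn,8,True)[:,0]; print(r)
for row in(20,40,60,90,120,150,156):
    x=np.where(m[row])[0]; print(row,x.min(),x.max())
P=np.array([onz(c,*p,52) for p in [(232.5,15.5),(281.5,15.5),(279.5,158.5),(233.5,158.5)]]); print(P); print(P.mean(0),[np.linalg.norm(P[i]-P[(i+1)%4]) for i in range(4)])
d=(P[0]+P[1]-P[2]-P[3])/2; print(np.degrees(np.arctan2(d[1],d[0])))
s=robot.get_state();R=s['ee_rot']; print(R.T@(P.mean(0)-s['position']))
E
```

```text
[[233  15]
 [233 156]
 [277 158]
 [282  17]]
20 232 281
40 232 281
60 233 280
90 233 279
120 233 278
150 233 278
156 233 277
[[ 560.2 -401.9   52. ]
 [ 543.4 -450.7   52. ]
 [ 400.4 -403.    52. ]
 [ 418.1 -351.4   52. ]]
[ 480.5 -401.8   52. ] [np.float64(51.65089167018652), np.float64(150.7396998043976), np.float64(54.563451562566904), np.float64(150.75402885461278)]
-18.992842441432725
[ -0.2 166.4 101.7]
```

Call:
jog_arm(steps=[0,0,0.4,0,0,0,0,0.2,0.68,0,0,0,0,0.6,0.68,0,0,0,0,0.95,0.68,0,0,0,0,1,0.68,0,0,0])

```text
time_s: 1.82
position: [477.4, -401.5, 64.3]
ee_rot: [[-0.33, -0.006, 0.944], [-0.944, 0.007, -0.33], [-0.004, -1.0, -0.008]]
ft_force: [-0.7, -0.1, 0.7]
opening: 0.999
```

Call:
jog_arm(steps=[0,0.15,0,0,0,0,0,0.28,0,0,0,0,0,0.315,0,0,0,0,0,0.315,0,0,0,0])

```text
time_s: 2.33
position: [480.8, -404.0, 22.8]
ee_rot: [[-0.329, 0.001, 0.944], [-0.944, -0.002, -0.329], [0.001, -1.0, 0.002]]
ft_force: [-0.3, 0.8, -0.2]
opening: 0.998
```

Call:
jog_arm(steps=[0,0,0,0,0,0,0,0,0,0,0,0,0,0,0,0,0,0,0,0,0,0,0,0,0,0,0,0,0,0,0,0,0,0,0,0], fingers=0.3, force=10)

```text
time_s: 3.08
position: [480.6, -402.7, 21.5]
ee_rot: [[-0.328, -0.0, 0.945], [-0.945, 0.0, -0.328], [-0.0, -1.0, -0.0]]
ft_force: [-0.1, 0.9, 0.7]
opening: 0.558
```

Call:
jog_arm(steps=[0,-0.1,0,0,0,0,0,-0.4,0,0,0,0,0,-0.75,0,0,0,0,0,-1,0,0,0,0,-0.3,-1,-0.1,0,0,0,-0.65,-1,-0.22,0,0,0,-1,-1,-0.35,0,0,0])

```text
time_s: 3.95
position: [480.1, -242.5, 172.4]
ee_rot: [[-0.329, 0.001, 0.944], [-0.944, -0.001, -0.329], [0.0, -1.0, 0.001]]
ft_force: [0.7, 0.7, -0.1]
opening: 0.555
```

Call:
jog_arm(steps=[-0.3,-0.15,-0.1,0,0,0,-0.65,-0.4,-0.22,0,0,0,-1,-0.6,-0.35,0,0,0])

```text
time_s: 4.32
position: [479.8, -88.2, 260.9]
ee_rot: [[-0.329, 0.002, 0.944], [-0.944, -0.001, -0.329], [-0.0, -1.0, 0.002]]
ft_force: [2.1, 0.3, -0.5]
opening: 0.558
```

```bash
python3 - <<'E'
from h import *
cap('scene','scene3');s=robot.get_state(); print(s['time_s'],s['position'],s['opening'])
E
```

```text
4.375 [480.6009148  -82.35726689 265.19223356] 0.5598096901041719
```

View pics/scene3.png

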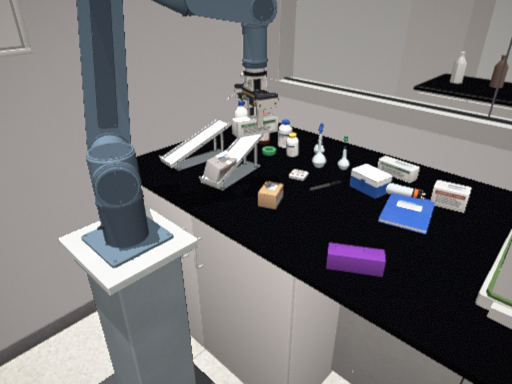

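Call:
jog_arm(steps=[-0.35,0,-0.12,0,-0.012,0,-0.7,0,-0.24,0,-0.025,0,-1,0,-0.35,0,-0.038,0])

```text
time_s: 4.75
position: [479.3, 70.9, 259.7]
ee_rot: [[-0.093, 0.001, 0.996], [-0.996, 0.0, -0.093], [-0.0, -1.0, 0.001]]
ft_force: [0.4, 0.2, -1.9]
opening: 0.561
```

Call:
jog_arm(steps=[-0.3,0,-0.04,0,0,0,-0.6,0,-0.07,0,0,0,-0.78,0,-0.07,0,0,0,-0.78,0,-0.07,0,0,0,-0.78,0,-0.07,0,0,0])

```text
time_s: 5.38
position: [480.2, 186.0, 259.1]
ee_rot: [[-0.095, 0.0, 0.995], [-0.995, -0.001, -0.095], [0.001, -1.0, 0.0]]
ft_force: [-0.0, -1.1, -0.9]
opening: 0.557
```

```bash
python3 - <<'E'
from h import *
np.set_printoptions(precision=3,suppress=True)
cap('wrist','wrist3');s=robot.get_state(); print(s['time_s'],s['position'],s['opening'],s['ee_rot'],s['qpos'])
E
```

```text
5.425 [480.287 185.664 259.012] 0.554386298232326 [[-0.096  0.     0.995]
 [-0.995 -0.001 -0.096]
 [ 0.    -1.     0.   ]] [ 0.152  0.17   1.549 -0.001  1.422  1.82 ]
```

View pics/wrist3.png

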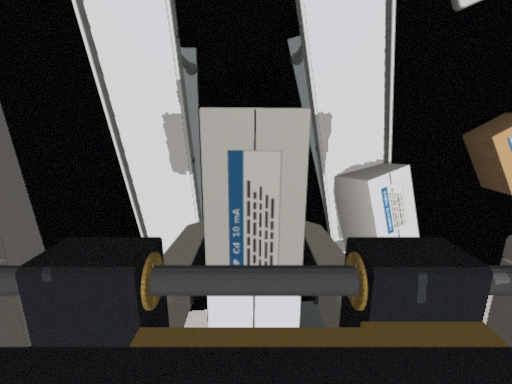

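```bash
python3 - <<'E'
from h import *
im=cv2.imread('pics/wrist3.png')
cv2.imwrite('pics/cropW.png',cv2.resize(im[0:240,70:220],None,fx=2.5,fy=2.5,interpolation=cv2.INTER_CUBIC))
g=cv2.cvtColor(im,cv2.COLOR_BGR2GRAY).astype(int)
for r in(20,60,100,200): print(r,list(enumerate(g[r,75:205],75))[::1] if 0 else ' '.join(map(str,g[r,80:205])))
E
```

```text
20 197 148 98 87 87 84 82 99 195 211 212 211 211 211 210 211 211 209 211 209 210 211 211 210 210 212 210 210 211 212 211 211 209 209 212 211 211 211 211 210 212 210 212 211 210 210 211 210 211 212 210 211 211 211 210 211 212 210 211 210 212 211 211 211 210 211 210 211 212 209 210 211 212 211 213 210 209 212 211 212 210 211 210 211 211 211 209 211 195 203 211 200 147 100 88 88 82 41 5 5 6 15 10 1 15 4 16 10 1 6 14 18 7 16 0 6 11 4 15 0 8 8 2 7 15
60 8 16 14 4 8 7 0 1 48 178 205 204 178 121 88 89 89 92 118 196 210 210 210 210 211 210 211 211 210 212 209 210 210 211 210 210 211 210 210 211 212 210 212 211 211 212 212 211 211 211 212 210 211 212 211 211 211 211 211 211 211 211 210 210 210 210 210 211 211 209 210 212 210 211 210 210 212 211 210 211 211 211 210 211 211 210 210 211 209 210 212 211 211 183 185 203 204 179 120 83 85 84 71 70 67 67 77 89 111 119 118 119 119 121 122 115 77 25 0 1 1 2 15 4 5
100 11 6 12 18 13 7 12 4 4 5 15 4 14 1 14 1 13 3 7 13 61 184 206 196 145 99 89 85 83 99 194 212 210 210 210 210 211 211 211 211 210 211 211 211 210 211 210 212 210 209 210 210 211 210 210 210 212 211 211 210 210 211 211 211 209 209 210 210 211 211 211 211 211 211 211 211 211 211 212 211 209 211 211 210 211 211 211 211 212 211 211 210 210 211 213 211 211 210 174 139 138 145 136 98 83 79 84 111 118 117 118 117 121 120 119 120 122 112 61 10 15 14 0 7 8
200 13 4 14 6 14 14 4 16 5 14 0 8 8 0 0 6 11 9 11 4 10 2 17 11 0 14 0 5 1 7 11 10 11 7 9 1 0 7 5 5 18 0 15 5 6 11 9 0 11 5 164 202 193 131 87 85 82 130 198 210 210 210 210 211 210 209 211 210 210 210 210 210 211 211 211 211 211 210 210 211 210 211 211 211 209 211 211 211 211 210 211 210 211 210 211 210 211 210 210 210 211 211 210 212 209 211 210 212 210 211 211 212 211 203 203 198 136 84 81 96 115 111 75 146 165
```

View pics/cropW.png

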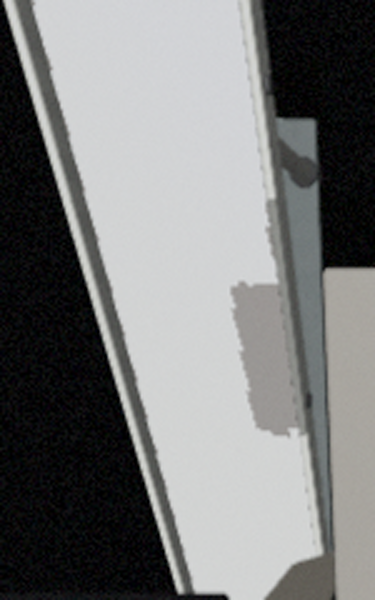

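```bash
python3 - <<'E'
from h import *
np.set_printoptions(precision=1,suppress=True)
from scipy.optimize import least_squares
w=pickle.load(open('pics/wrist3.pkl','rb'));t=pickle.load(open('pics/top1.pkl','rb'))
Bf=lambda x,y:(90+(x+.5)/4.5-.5,115+(y+.5)/4.5-.5)
def lane(c,u,v,O,psi,h=0):
    ca,sa=np.cos(np.radians(20)),np.sin(np.radians(20))
    X=np.array([ca*np.cos(psi),ca*np.sin(psi),sa]);Y=np.array([-np.sin(psi),np.cos(psi),0]);Z=np.cross(X,Y)
    e,d=ray(c,u,v); k=(h-(e-O)@Z)/(d@Z); p=e+k*d-O
    return p@X,p@Y
L=[(87.7,20),(98.7,60),(109.5,100),(137.3,200)];Rr=[(167.7,20),(172.7,60),(177.8,100),(193,200)]
def res(q):
    O=np.array([365,q[0],34.]);psi=q[1]
    return [lane(w,*p,O,psi)[1]-38 for p in L]+[lane(w,*p,O,psi,12)[1]+38 for p in Rr]
s=least_squares(res,[312,-.09]);print(s.x[0],np.degrees(s.x[1]),s.fun)
O=np.array([365,s.x[0],34.])
for n,p,h in[('stop floor L',(95,488),0),('stop floor R',(195,492),0),('upper end floor',(150,70),0),('guide topL upper',(85,66),12),('guide top R',(205,73),12),('stop outer top',(80,496),24),('stop outer top',(190,506),24)]: print(n,lane(t,*Bf(*p),O,s.x[1],h))
E
```

```text
315.2185282698099 -5.824196632687917 [-0.1 -0.1  0.2  0.1 -0.5  0.1  0.7 -0.5]
stop floor L (np.float64(-1.6642198426011603), np.float64(35.84125144979822))
stop floor R (np.float64(1.6504182843250141), np.float64(-42.12426074120356))
upper end floor (np.float64(321.9306682132617), np.float64(-3.6139652721929667))
guide topL upper (np.float64(322.2252328497723), np.float64(40.431858998917534))
guide top R (np.float64(323.7659625947212), np.float64(-48.19665165690092))
stop outer top (np.float64(-1.4980140038397967), np.float64(38.666887449247334))
stop outer top (np.float64(-2.316761179074768), np.float64(-45.816153915934315))
```

```bash
cat > tgt.py <<'E'
from h import *
np.set_printoptions(precision=4,suppress=True)
psi=np.radians(-5.75);O=np.array([365.5,314.5,34])
ca,sa=np.cos(np.radians(20)),np.sin(np.radians(20))
X=np.array([ca*np.cos(psi),ca*np.sin(psi),sa]);Y=np.array([-np.sin(psi),np.cos(psi),0]);Z=np.cross(X,Y)
T=np.column_stack([X,Y,Z])
def rep():
    from scipy.spatial.transform import Rotation as Ro
    s=robot.get_state();R=np.array(s['ee_rot']);p=s['position']
    print('t',s['time_s'],'lane pos of TCP',T.T@(p-O),'F',s['ft_force'],s['opening'])
    G=np.column_stack([-Y,-Z,X]); print('rot err frac',Ro.from_matrix(R.T@G).as_rotvec()/2/np.pi)
    for h in(100,60,30,24,22.5,21.5): print(h,R.T@(O+T@[240,0,h]-p)/150)
E
python3 -c "
from tgt import *
rep()"
```

```text
t 5.425 lane pos of TCP [ 196.4094 -116.6879  167.9656] F [-0.0793 -0.0879 -0.6738] 0.554386298232326
rot err frac [ 0.0555  0.0006 -0.    ]
100 [-0.7764  0.3261  0.4311]
60 [-0.7761  0.5767  0.5222]
30 [-0.776   0.7646  0.5906]
24 [-0.7759  0.8022  0.6043]
22.5 [-0.7759  0.8116  0.6077]
21.5 [-0.7759  0.8179  0.61  ]
```

Call:
jog_arm(steps=[-0.3,0,0.15,0.02,0,0,-0.6,0.05,0.3,0.04,0,0,-0.776,0.2,0.43,0.0555,0,0,-0.776,0.326,0.431,0.0555,0,0,-0.776,0.326,0.431,0.0555,0,0,-0.776,0.326,0.431,0.0555,0,0])

```text
time_s: 6.18
position: [556.7, 295.4, 211.0]
ee_rot: [[-0.097, 0.341, 0.935], [-0.995, -0.033, -0.091], [-0.0, -0.939, 0.343]]
ft_force: [-0.0, -0.8, 0.6]
opening: 0.56
```

```bash
python3 - <<'E'
from tgt import *
rep()
cap('wrist','wrist4');c=cap('scene','scene4')
cv2.imwrite('pics/cropS4.png',cv2.resize(c['img'][80:200,140:320,::-1],None,fx=4,fy=4,interpolation=cv2.INTER_CUBIC))
E
```

```text
t 6.175 lane pos of TCP [241.0388   0.1503 100.5777] F [-0.0252 -0.7505  0.6173] 0.5598977383883673
rot err frac [-0.0001  0.0005 -0.0002]
100 [ 0.001   0.0038 -0.0069]
60 [ 0.0014  0.2705 -0.0071]
30 [ 0.0016  0.4705 -0.0073]
24 [ 0.0017  0.5105 -0.0073]
22.5 [ 0.0017  0.5205 -0.0073]
21.5 [ 0.0017  0.5272 -0.0073]
```

View pics/wrist4.png

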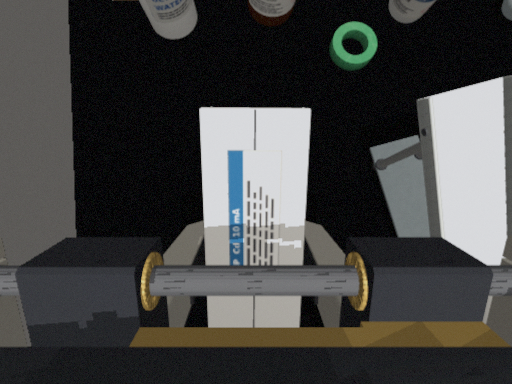

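View pics/cropS4.png

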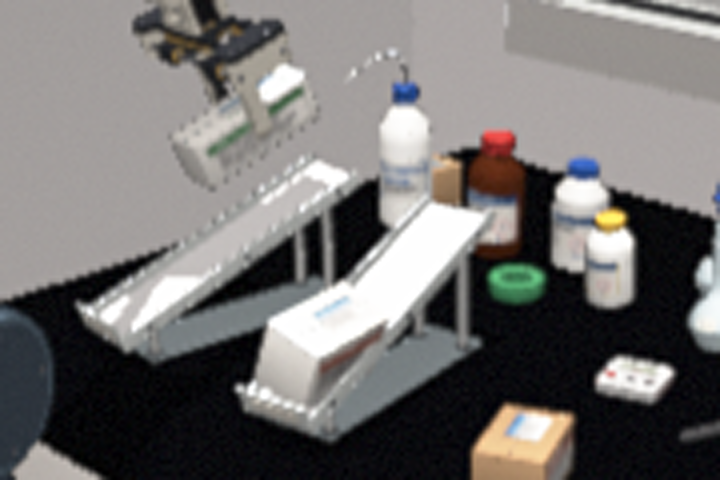

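Call:
jog_arm(steps=[0.001,0.15,-0.006,0,0.0005,0,0.001,0.3,-0.006,0,0.0005,0,0.001,0.42,-0.006,0,0.0005,0,0.001,0.48,-0.006,0,0.0005,0,0.001,0.5,-0.006,0,0.0005,0,0.001,0.5,-0.006,0,0.0005,0,0.001,0.5,-0.006,0,0.0005,0])

```text
time_s: 7.15
position: [580.7, 294.1, 139.9]
ee_rot: [[-0.098, 0.341, 0.935], [-0.995, -0.032, -0.093], [-0.002, -0.939, 0.343]]
ft_force: [0.1, -0.9, -1.4]
opening: 0.56
```

```bash
python3 - <<'E'
from tgt import *
rep()
cap('wrist','wrist5');c=cap('scene','scene5')
cv2.imwrite('pics/cropS5.png',cv2.resize(c['img'][80:200,140:300,::-1],None,fx=5,fy=5,interpolation=cv2.INTER_CUBIC))
E
```

```text
t 7.15 lane pos of TCP [239.3145   1.2948  25.5769] F [ 0.0723 -0.8683 -1.4079] 0.5598314750463242
rot err frac [-0.0001  0.0002 -0.0004]
100 [ 0.0075 -0.4962  0.0049]
60 [ 0.0081 -0.2295  0.0047]
30 [ 0.0086 -0.0295  0.0046]
24 [0.0087 0.0105 0.0046]
22.5 [0.0087 0.0205 0.0045]
21.5 [0.0087 0.0272 0.0045]
```

View pics/wrist5.png

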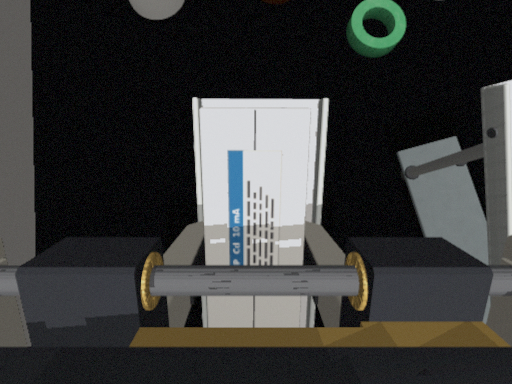

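View pics/cropS5.png

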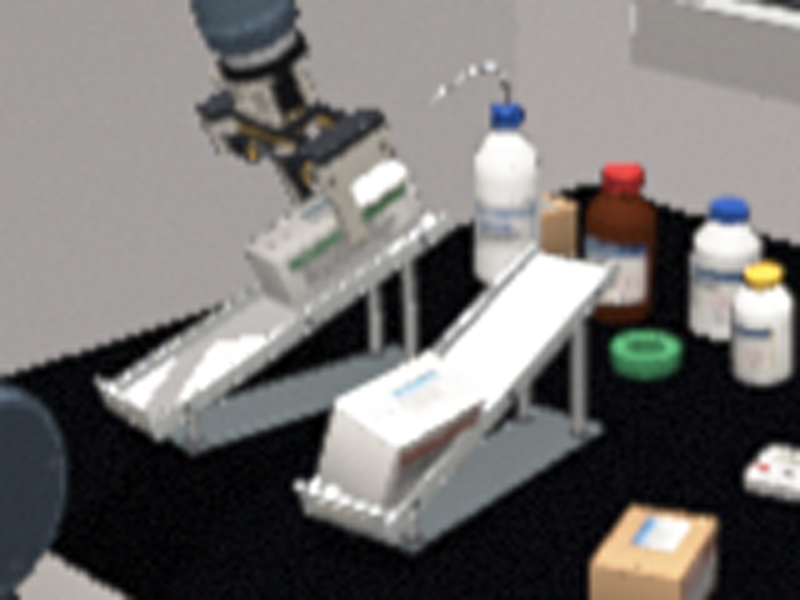

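Call:
jog_arm(steps=[0.023,0,0,0,0,0,0.023,0.01,0,0,0,0,0.023,0.01,0,0,0,0,0.023,0.015,0,0,0,0,0.023,0.015,0,0,0,0])

```text
time_s: 7.88
position: [580.8, 290.4, 136.8]
ee_rot: [[-0.098, 0.34, 0.935], [-0.995, -0.033, -0.093], [-0.001, -0.94, 0.342]]
ft_force: [0.2, 1.1, -1.2]
opening: 0.556
```

```bash
python3 - <<'E'
from tgt import *
rep()
c=cap('wrist','wrist6')
cv2.imwrite('pics/cropW6.png',cv2.resize(c['img'][80:240,170:350,::-1],None,fx=3.5,fy=3.5,interpolation=cv2.INTER_CUBIC))
E
```

```text
t 7.875 lane pos of TCP [238.7844  -2.4487  22.5346] F [ 0.1787  1.1283 -1.204 ] 0.5564552340602535
rot err frac [ 0.0001  0.0002 -0.0002]
100 [-0.0171 -0.5164  0.0079]
60 [-0.0167 -0.2497  0.008 ]
30 [-0.0164 -0.0497  0.0081]
24 [-0.0163 -0.0097  0.0081]
22.5 [-0.0163  0.0003  0.0081]
21.5 [-0.0163  0.0069  0.0081]
```

View pics/cropW6.png

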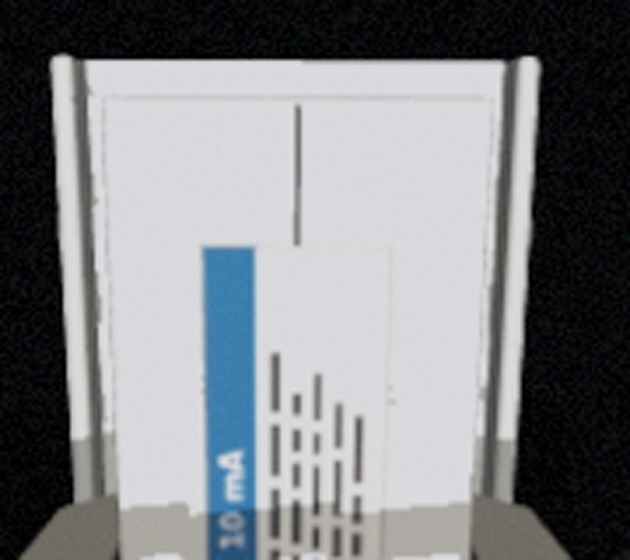

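Call:
jog_arm(steps=[0,0.006,0,0,0,0,0,0.006,0,0,0,0,0,0.006,0,0,0,0])

```text
time_s: 8.3
position: [581.1, 290.4, 136.1]
ee_rot: [[-0.098, 0.34, 0.935], [-0.995, -0.033, -0.093], [-0.001, -0.94, 0.342]]
ft_force: [-0.2, -0.6, -1.1]
opening: 0.56
```

Call:
jog_arm(steps=[0,0.006,0,0,0,0,0,0.006,0,0,0,0,0,0.006,0,0,0,0])

```text
time_s: 8.68
position: [581.5, 290.3, 135.3]
ee_rot: [[-0.098, 0.34, 0.935], [-0.995, -0.033, -0.093], [-0.001, -0.94, 0.342]]
ft_force: [-0.2, -0.6, -0.5]
opening: 0.554
```

Call:
jog_arm(steps=[0,0.006,0,0,0,0,0,0.006,0,0,0,0,0,0.006,0,0,0,0])

```text
time_s: 9.05
position: [582.1, 290.5, 135.2]
ee_rot: [[-0.098, 0.341, 0.935], [-0.995, -0.032, -0.093], [-0.002, -0.939, 0.343]]
ft_force: [-3.6, -0.6, 6.0]
opening: 0.556
```

```bash
python3 - <<'E'
from tgt import *
rep()
c=cap('scene','scene6')
cv2.imwrite('pics/cropS6.png',cv2.resize(c['img'][100:170,165:245,::-1],None,fx=8,fy=8,interpolation=cv2.INTER_CUBIC))
E
```

```text
t 9.05 lane pos of TCP [239.3475  -2.1869  20.6003] F [-3.575  -0.5885  5.9888] 0.5563988733970997
rot err frac [-0.0001  0.0002 -0.0004]
100 [-0.0157 -0.5293  0.0048]
60 [-0.0152 -0.2626  0.0046]
30 [-0.0147 -0.0626  0.0044]
24 [-0.0146 -0.0226  0.0044]
22.5 [-0.0146 -0.0126  0.0044]
21.5 [-0.0146 -0.006   0.0044]
```

View pics/cropS6.png

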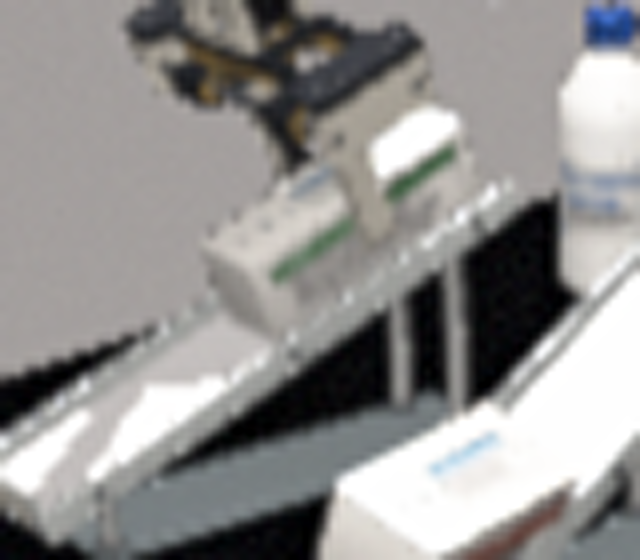

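Call:
jog_arm(steps=[0,0,0,0,0,0,0,0,0,0,0,0,0,0,0,0,0,0,0,0,0,0,0,0,0,0,0,0,0,0,0,0,0,0,0,0,0,0,0,0,0,0,0,0,0,0,0,0,0,0,0,0,0,0,0,0,0,0,0,0], fingers=1)

```text
time_s: 10.35
position: [581.8, 290.3, 134.5]
ee_rot: [[-0.098, 0.34, 0.935], [-0.995, -0.033, -0.093], [-0.001, -0.94, 0.342]]
ft_force: [1.0, -0.3, 0.1]
opening: 0.998
```

```bash
python3 - <<'E'
from tgt import *
rep()
c=cap('scene','scene7')
cv2.imwrite('pics/cropS7.png',cv2.resize(c['img'][80:200,140:300,::-1],None,fx=5,fy=5,interpolation=cv2.INTER_CUBIC))
E
```

```text
t 10.35 lane pos of TCP [238.8486  -2.4401  19.9736] F [ 0.9882 -0.2606  0.078 ] 0.9983732127746421
rot err frac [ 0.      0.0002 -0.0003]
100 [-0.0171 -0.5335  0.0075]
60 [-0.0167 -0.2668  0.0076]
30 [-0.0164 -0.0668  0.0077]
24 [-0.0163 -0.0268  0.0077]
22.5 [-0.0163 -0.0168  0.0077]
21.5 [-0.0163 -0.0102  0.0077]
```

View pics/cropS7.png

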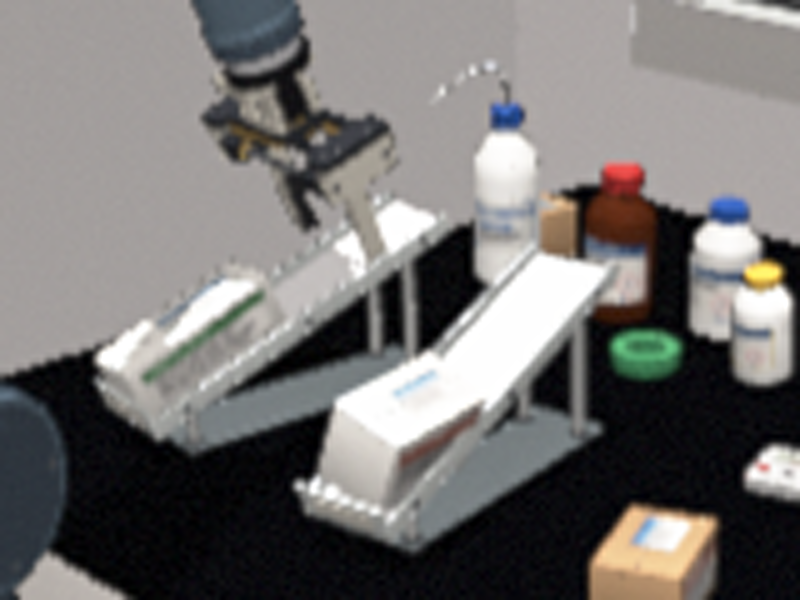

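The carton slid down to the stop (crop about (180,340)). I'll retract along the lane normal and check.

Call:
jog_arm(steps=[0,-0.1,0,0,0,0,0,-0.35,0,0,0,0,0,-0.7,0,0,0,0,0,-1,0,0,0,0,0,-1,0,0,0,0,0,-1,0,0,0,0,0,-1,0,0,0,0,0,-1,0,0,0,0])

```text
time_s: 11.4
position: [530.5, 294.8, 273.9]
ee_rot: [[-0.099, 0.338, 0.936], [-0.995, -0.034, -0.093], [0.0, -0.941, 0.34]]
ft_force: [-0.2, 0.5, -0.4]
opening: 0.999
```

```bash
python3 - <<'E'
from tgt import *
c=cap('scene','scene8');t=cap('top','top8')
a=cv2.resize(c['img'][110:200,150:260,::-1],None,fx=5,fy=5,interpolation=cv2.INTER_CUBIC)
b=cv2.resize(t['img'][115:240,90:160,::-1],None,fx=3.6,fy=3.6,interpolation=cv2.INTER_CUBIC)
cv2.imwrite('pics/cropS8.png',a);cv2.imwrite('pics/top8c.png',cv2.resize(t['img'][100:240,80:230,::-1],None,fx=4,fy=4,interpolation=cv2.INTER_CUBIC))
s=robot.get_state();print(s['time_s'],s['position'],s['dq'],s['ft_force'])
E
```

```text
11.5 [530.6568 294.9339 274.3086] [ 0.0009 -0.0037 -0.0037  0.0006  0.0008  0.0006] [ 0.0526 -0.1855 -0.0307]
```

View pics/cropS8.png

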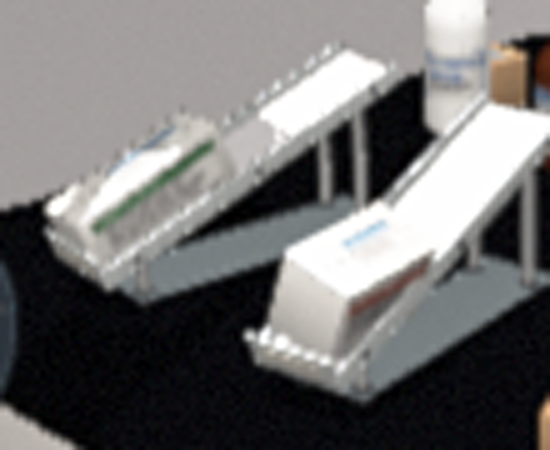

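View pics/top8.png

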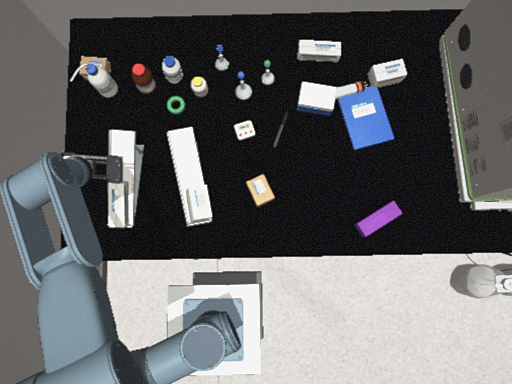

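```bash
python3 - <<'E'
from tgt import *
c=pickle.load(open('pics/scene8.pkl','rb'))
O2=O+T@[0,-2.4,0]
for n,l in[('low R top',(0,-26,52)),('low L top',(0,26,52)),('up R top',(150,-26,52)),('low R bottom',(0,-26,0)),('up R bot',(150,-26,12))]:
    u,v=proj(c,O2+T@l); print(n,(u,v),'crop',((u-150)*5+2,(v-110)*5+2))
E
```

```text
low R top (np.float64(163.80871003079915), np.float64(155.10152458190439)) crop (np.float64(71.04355015399574), np.float64(227.50762290952193))
low L top (np.float64(157.5796756186498), np.float64(151.25950222222968)) crop (np.float64(39.89837809324894), np.float64(208.29751111114842))
up R top (np.float64(192.6652210777741), np.float64(134.8318218662379)) crop (np.float64(215.32610538887053), np.float64(126.15910933118951))
low R bottom (np.float64(169.0817040220889), np.float64(164.9258983599828)) crop (np.float64(97.4085201104445), np.float64(276.629491799914))
up R bot (np.float64(196.13996374107825), np.float64(142.4935518454613)) crop (np.float64(232.69981870539124), np.float64(164.4677592273065))
```

```bash
python3 -c "
from bench import robot
print(robot.job_done())"
```

```text
the job is handed in; nothing more can be done
None
```

The long slim white carton is now in the empty left-hand chute, resting against the stop at the low end. I handed the job in at about 11.5 s.

- **Pick-up:** I gripped the carton across its 52 mm width with 10 N. It measured about 150.7 × 52–55 mm before the grasp. The one I took was the white one at the front of the bench, not the purple look-alike or the ones along the back.
- **Set-down:** I tilted the gripper 20° to match the chute and lowered the carton with its centre about 239 mm up the slope from the stop, until the floor pushed back with about 7 N. I then opened the fingers without pushing, and it slid down by itself.
- **Final checks:** With the arm lifted clear, the last scene picture put the carton's corners within about 1–2 pixels of where they should be when it rests at the stop. In the top view the short carton, the purple carton and the full chute's carton looked unmoved.
- **One disagreement:** The first wrist measurement placed the middle of the lane about 2–3 mm too far left compared with the top view. I fixed this with a 3.5 mm sideways shift before contact, and a further wrist picture then showed the carton centred between the guides.

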